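# Set out evaporator flasks in size order on their cork rings

### The arm

A 6-joint arm with a two-finger parallel gripper is mounted at the origin on the work surface. World frame = base frame: x ahead of the robot, y to its left, z up, the work surface at z = 0. Lengths are in m, angles in rad, forces in N, time in s.
With the tool pointing down it reaches from about 0.35 to 0.875 m from the base axis. Payload 15.5 kg.
Tool frame: the origin (TCP) lies midway between the tips of the shut fingers; the grasp point (between the pads) lies 19 mm behind it (grip_point_offset is the distance from the TCP to the grasp point, in m); z points along the fingers, y is the direction in which the jaws open and shut (so a half turn about z gives the same grasp; the last joint's range is limited). The gripper opens to 85 mm and grips with 20 to 120 N. Pads are 22 mm wide; open, the fingers measure 114 mm over their backs; the gripper's body (76 mm by 85 mm) begins 54 mm behind the grasp point. The pads swing forward as they close: fully open they stand 13 mm farther back than shut.
Start: joints at [1.069, 0.494, 1.345, -0, 1.302, -0.096], TCP at [0.247, 0.574, 0.231] pointing down, gripper open.
Joint ranges: [-2.91, 2.91], [-0.82, 2.16], [0.22, 2.67], [-1.22, 4.37], [0.12, 2.79], [-3.08, 3.08]. Speed limits (rad/s): [1.89, 1.89, 2.57, 3.01, 3.01, 3.01].

### API

Orientations are given as a rotation vector (axis times angle).
In Python, from cell import get_obs, read_camera, camera_info, hand_in, recognise, spot_point, grip_point_offset gives the robot as it stands.
- The arm moves only by the tool drive_tool, never from a script. Its arguments are lists of equal length, an entry for each row: "offset": the shift along the tool's x, y, z in m, a list of three; "rot": the turn, a rotation vector about the tool's x, y, z in rad, a list of three; "hand": the closure in counts, from 0 (fully open) to 255 (shut). In form: {"offset": [[tx, ty, tz], ...], "rot": [[wx, wy, wz], ...], "hand": [hand, ...]}. A call has exactly 8 rows; each row shifts and turns the commanded pose from where the row before left it, along the tool's axes as they then stand; what a row does not reach is not made up. A row lasts 1/10 s, in which the tool goes at most 50 mm and 8.59 degrees, less where a joint would pass 70% of its speed; a pose out of reach is approached as far as the arm can. A call is refused whole if a number of a shift passes 0.05 or a number of a turn 0.15, either way. A call with a gripper value outside its range is refused whole. The fingers move at their own pace and stop on an object; "newtons" is the grip in N (left out, the last holds). Time passes only in rows, so rows that do not move let the fingers close, or fill a call up. It gives the time, the measured TCP pose, the force and the opening at its end, in the units of the state.
- get_obs(): the state, without advancing time (a new reading comes with each control period).
- read_camera(name): name is "side" or "top"; returns the picture (400x640x3 uint8, red, green, blue); there is no depth.
- camera_info(name): a dict with "intrinsics" (3x3 intrinsics, pixels), "k1" (the pictures are not rectified: a ray, as slopes to the right and down, at radius r is drawn at 1 + k1 r^2 times it, then the intrinsics apply), "R" (3x3) and "t" (3): a world point X has camera coordinates R X + t. Camera axes: x right, y down, z forward; pixel columns grow to the right and rows downward; lengths in m; the calibration is good to about 2 mm. A picture is of the moment at which its call begins. camera_info takes no time and is no camera call.
- hand_in(): hands the job in, once; it reports no verdict.
Trained networks look in the newest picture that a camera, given by its name, has taken for a name from the list of things; names that differ only in an ending like _2 or _b are one class to them, and where a whole thing is asked for, a point or a joint stands for the part that bears it (a point fixed in the world has none). Each returns a list of dicts, best first, with "confidence" (0 to 1); they miss things now and then, are a little off and sometimes report something else, mostly with a low value. They report only what shows in the picture. A call takes as long as a camera call. They do not tell look-alikes from the thing itself.
- recognise(camera, name): "at" ([x, y, z] in m, in world coordinates, good to about 4 mm: the middle of the surface that is visible of it).
- spot_point(camera, name): "at" ([x, y, z] in m, in world coordinates, good to about 4 mm: a listed point, or the origin of a listed thing).
The state is a dict: "time_s": time; "joint_positions": joint angles; "qvel": joint speeds; "joint_torque": joint torques, N m; "tcp_pos": TCP position; "ee_rot": TCP orientation; "wrist_force": force on the tool from outside, world axes, zero at the start; "ft_torque": the same for the moment, N m; "width": opening from 0.0 (shut) to 1.0 (fully open).
Only numpy, scipy, OpenCV 4.12 (cv2) and the standard library are available. Lean on these libraries where they do the work, as an engineer would, in place of code of your own. Each camera call takes 0.05 s, during which the arm holds its last target. There are 200 camera calls.

### The job

Set the four round-bottom flasks out for rinsing: one on each cork ring of the row, upright and seated in the ring, in order of size with the smallest next to the wash bottle and the largest at the far end. They are glass, so set them down rather than dropping or knocking them over, and leave the wash bottle where it stands.

Things in the scene. Friction and masses are not known exactly. Their poses are not given: they have to be found in the camera images.
- flask_25: the smallest round-bottom flask, 25 ml, clear glass, about 30 g, loose, at first on a grey plastic ring: bulb 42 mm across, upright neck 28 mm across (grip it 16 mm below the mouth), 80 mm from bottom to mouth. Origin at the bulb's centre, z up the neck: mouth 59 mm above it, bottom 21 mm below. Seated on a ring, the origin is 45 mm above the ring's underside.
- flask_50: the second smallest round-bottom flask, 50 ml, clear glass, about 45 g, loose, at first on a grey plastic ring: bulb 52 mm across, upright neck 28 mm across (grip it 16 mm below the mouth), 95 mm from bottom to mouth. Origin at the bulb's centre, z up the neck: mouth 69 mm above it, bottom 26 mm below. Seated on a ring, the origin is 51 mm above the ring's underside.
- flask_100: the second largest round-bottom flask, 100 ml, clear glass, about 65 g, loose, at first on a grey plastic ring: bulb 65 mm across, upright neck 28 mm across (grip it 16 mm below the mouth), 110 mm from bottom to mouth. Origin at the bulb's centre, z up the neck: mouth 77.5 mm above it, bottom 32.5 mm below. Seated on a ring, the origin is 59 mm above the ring's underside.
- flask_250: the largest round-bottom flask, 250 ml, clear glass, about 125 g, loose, at first on a grey plastic ring: bulb 86 mm across, upright neck 28 mm across (grip it 16 mm below the mouth), 145 mm from bottom to mouth. Origin at the bulb's centre, z up the neck: mouth 102 mm above it, bottom 43 mm below. Seated on a ring, the origin is 70 mm above the ring's underside.
- ring_a: one of four identical cork flask rings, fixed to the grey mat: 80 mm outside, 30 mm hole right through, 30 mm high; a flask's bulb sits in the hole's upper rim. Origin at the centre of its underside. The four stand in a row along the mat, about 110 mm apart; which letter stands where changes.
- ring_b: one of four identical cork flask rings, fixed to the grey mat: 80 mm outside, 30 mm hole right through, 30 mm high; a flask's bulb sits in the hole's upper rim. Origin at the centre of its underside. The four stand in a row along the mat, about 110 mm apart; which letter stands where changes.
- ring_c: one of four identical cork flask rings, fixed to the grey mat: 80 mm outside, 30 mm hole right through, 30 mm high; a flask's bulb sits in the hole's upper rim. Origin at the centre of its underside. The four stand in a row along the mat, about 110 mm apart; which letter stands where changes.
- ring_d: one of four identical cork flask rings, fixed to the grey mat: 80 mm outside, 30 mm hole right through, 30 mm high; a flask's bulb sits in the hole's upper rim. Origin at the centre of its underside. The four stand in a row along the mat, about 110 mm apart; which letter stands where changes.
- mat: thin grey rubber bench mat, 120 x 450 mm, 3 mm thick, fixed, which carries the row of cork rings; origin at the centre of its underside, its y axis runs along the row, within about 0.2 rad of the robot's y. The flasks start between the mat and the robot, on four fixed grey plastic rings of the same size as the cork ones, standing on the bench.
- wash_bottle: white plastic wash bottle, loose: 62 mm across, 150 mm to the top of its cap, thin spout rising to 190 mm and bent away from the robot. It stands beyond one end of the mat (either end), 120 to 150 mm from the end ring's centre; a low white jar with a black lid stands beyond the other end. Origin at the centre of its underside.
There are look-alikes about, which are no part of the job. Leave any orange or red look-alike of the flask_50 alone.

How it is judged:
By the outcome, as a careful person would: the job done as asked, in the order asked, and still so for the second after the job is handed in, with the robot touching nothing.
It also fails if it takes over 104 s, if anything falls off the work surface, if the arm or the gripper's body presses on something with over 40 N, if the wrist force passes 120 N, or if a joint passes its speed limit or range.

## Working session

There is one attempt and no reset: what is moved stays moved. The work goes in short steps, Python scripts to look and compute and a tool call to move; the robot and the scene stay as the last step left them, time stands still between calls to the robot, and variables do not carry over. Pictures are saved under pics/ and viewed, about 12 in all and at most 16, crops included, and the job is handed in when it is done.

Besides the shell and the picture viewer there is one more tool, called after ">>>" as a command line: name --argument value ..., lists and objects as JSON in quotes. drive_tool: Moves the arm, as the interface text tells. Its arguments: {"type":"object","properties":{"offset":{"type":"array"},"rot":{"type":"array"},"hand":{"type":"array"},"newtons":{"type":"number"}},"required":["offset","rot","hand"]}

```bash
mkdir -p pics; ls
python3 - <<'E'
from cell import *
import cv2
for c in("top","side"):
    im=read_camera(c); cv2.imwrite(f"pics/{c}0.png",im[:,:,::-1])
    for n in("flask_25","flask_50","flask_100","flask_250","ring_a","wash_bottle","mat"):
        for d in spot_point(c,n): print(c,n,[round(v,3) for v in d["at"]],round(d["confidence"],2))
o=get_obs(); print(o["time_s"],o["tcp_pos"],o["ee_rot"],o["width"],grip_point_offset)
E
```

```text
pics
top flask_25 [0.436, 0.254, 0.061] 0.9
top flask_25 [0.438, -0.228, 0.043] 0.65
top flask_25 [0.434, 0.1, 0.055] 0.59
top flask_25 [0.316, 0.135, 0.027] 0.58
top flask_50 [0.436, 0.254, 0.061] 0.9
top flask_50 [0.438, -0.228, 0.043] 0.65
top flask_50 [0.434, 0.1, 0.055] 0.59
top flask_50 [0.316, 0.135, 0.027] 0.58
top flask_100 [0.436, 0.254, 0.061] 0.9
top flask_100 [0.438, -0.228, 0.043] 0.65
top flask_100 [0.434, 0.1, 0.055] 0.59
top flask_100 [0.316, 0.135, 0.027] 0.58
top flask_250 [0.436, 0.254, 0.061] 0.9
top flask_250 [0.438, -0.228, 0.043] 0.65
top flask_250 [0.434, 0.1, 0.055] 0.59
top flask_250 [0.316, 0.135, 0.027] 0.58
top ring_a [0.619, -0.222, 0.007] 0.93
top ring_a [0.626, -0.105, 0.003] 0.92
top ring_a [0.629, -0.003, 0.0] 0.92
top ring_a [0.623, 0.111, 0.005] 0.82
top wash_bottle [0.631, -0.344, 0.001] 0.59
top mat [0.622, -0.057, -0.004] 0.73
side flask_25 [0.343, 0.035, 0.028] 0.93
side flask_25 [0.439, 0.258, 0.058] 0.9
side flask_25 [0.324, 0.13, 0.029] 0.86
side flask_25 [0.442, -0.226, 0.048] 0.67
side flask_25 [0.446, -0.06, 0.071] 0.61
side flask_25 [0.
[... 463 characters left out ...]
6, 0.071] 0.61
side flask_100 [0.429, 0.097, 0.046] 0.57
side flask_250 [0.343, 0.035, 0.028] 0.93
side flask_250 [0.439, 0.258, 0.058] 0.9
side flask_250 [0.324, 0.13, 0.029] 0.86
side flask_250 [0.442, -0.226, 0.048] 0.67
side flask_250 [0.446, -0.06, 0.071] 0.61
side flask_250 [0.429, 0.097, 0.046] 0.57
side ring_a [0.631, -0.104, 0.005] 0.79
side ring_a [0.62, -0.226, 0.003] 0.77
side ring_a [0.626, 0.109, 0.002] 0.72
side ring_a [0.625, -0.004, 0.004] 0.68
side wash_bottle [0.632, -0.341, -0.001] 0.58
side mat [0.624, -0.055, 0.002] 0.85
side mat [0.442, -0.229, 0.047] 0.35
0.8 [0.2467108  0.57425335 0.23128498] [-6.33102116e-01 -3.07713074e+00 -5.37916052e-05] 1.0019708965503966 0.0187
```

View pics/top0.png

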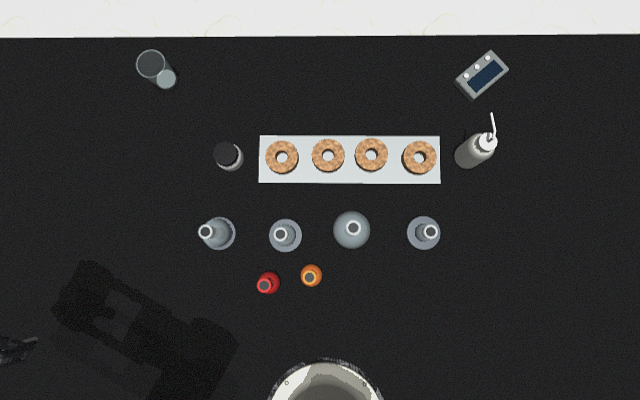

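View pics/side0.png

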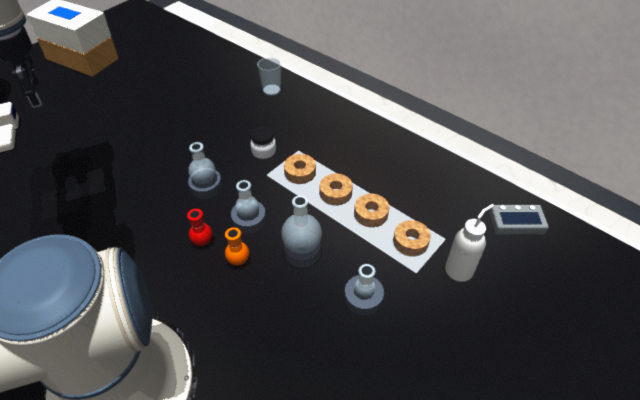

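Top view: clear flask mouths are at (206,232), (281,235), (354,228) and (431,232), with the cork rings at (282,157), (328,155), (371,154) and (419,157). The wash bottle is on the right, at y≈-0.34. The red (268,283) and orange (311,276) flasks are look-alikes and stay where they are. The measured origin heights (0.046, 0.051, 0.060, 0.071) match the 25, 50, 100 and 250 ml flasks at y = -0.227, 0.098, 0.256 and -0.06. I'll check this with a model overlay and start turning the wrist.

```bash
cat > h.py <<'E'
from cell import *
import cv2, numpy as np
def proj(c,X):
    i=camera_info(c);K=np.array(i["intrinsics"]);P=np.atleast_2d(X)@np.array(i["R"]).T+np.array(i["t"])
    s=P[:,:2]/P[:,2:]; s=s*(1+i["k1"]*(s**2).sum(1,keepdims=True))
    return s*[K[0,0],K[1,1]]+K[:2,2]
def circ(x,y,z,r,n=60):
    a=np.linspace(0,2*np.pi,n);return np.c_[x+r*np.cos(a),y+r*np.sin(a),z+0*a]
def overlay(c,im,cs,box,f,fn):
    x0,y0,x1,y1=box;im=cv2.resize(im[y0:y1,x0:x1,::-1],None,fx=f,fy=f,interpolation=cv2.INTER_CUBIC)
    for q in cs:
        p=((proj(c,circ(*q))-[x0-.5,y0-.5])*f-.5)
        cv2.polylines(im,[np.round(p*8).astype(np.int32)],True,(0,255,0),1,cv2.LINE_AA,3)
    cv2.imwrite(fn,im)
F={25:(.440,-.227,.104),50:(.4315,.0985,.120),100:(.4375,.256,.1365),250:(.446,-.06,.172)}
G=[(.6195,-.224),(.6285,-.1045),(.627,-.0035),(.6245,.110)]
E
python3 - <<'E'
from h import *
cs=[(*p,.014) for p in F.values()]+[(*g,.033,.04) for g in G]+[(*g,.033,.015) for g in G]
im=cv2.imread("pics/top0.png")[:,:,::-1]
overlay("top",im,cs,(190,130,450,300),3,"pics/ov_top.png")
im=cv2.imread("pics/side0.png")[:,:,::-1]
overlay("side",im,cs,(180,135,450,315),2.9,"pics/ov_side.png")
E
```

```text
(no output)
```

>>> drive_tool --offset '[[0, 0, 0], [0, 0, 0], [0, 0, 0], [0, 0, 0], [0, 0, 0], [0, 0, 0], [0, 0, 0], [0, 0, 0]]' --rot '[[0, 0, 0.1456], [0, 0, 0.1456], [0, 0, 0.1456], [0, 0, 0.1456], [0, 0, 0.1456], [0, 0, 0.1456], [0, 0, 0.1456], [0, 0, 0.1456]]' --hand '[0, 0, 0, 0, 0, 0, 0, 0]' --newtons 25

```text
time_s: 1.6
tcp_pos: [0.2467, 0.5743, 0.2313]
ee_rot: [2.228, 2.215, 0.0]
wrist_force: [-0.6, -0.0, -0.0]
width: 1.002
```

View pics/ov_top.png

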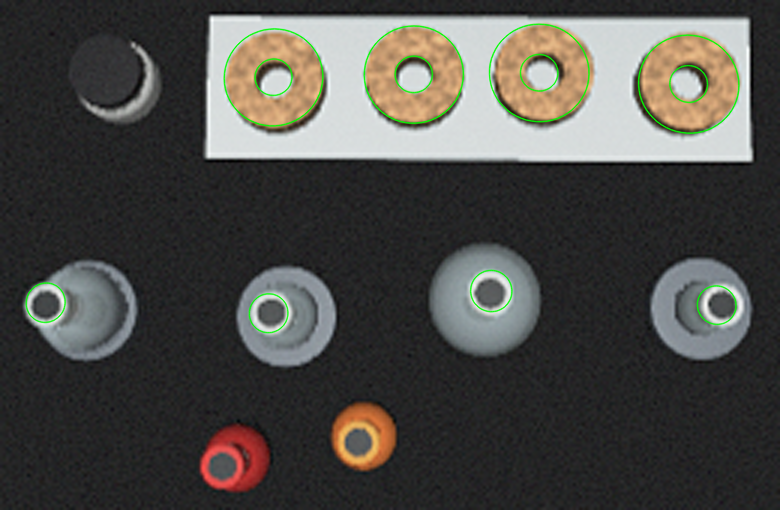

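View pics/ov_side.png

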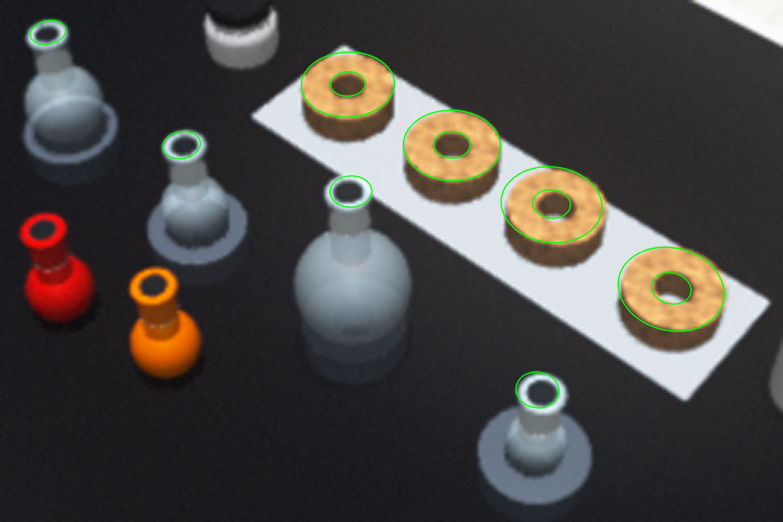

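The overlay agrees within about 1–3 mm. I'll move 25 ml to y=-.229 and ring 2 to y=-.107. I start with the 100 ml flask.

>>> drive_tool --offset '[[-0.04, 0.024, 0], [-0.04, 0.024, 0], [-0.04, 0.024, 0], [-0.04, 0.024, 0], [-0.04, 0.024, 0], [-0.04, 0.024, 0], [-0.04, 0.024, 0], [-0.038, 0.023, 0]]' --rot '[[0, 0, 0], [0, 0, 0], [0, 0, 0], [0, 0, 0], [0, 0, 0], [0, 0, 0], [0, 0, 0], [0, 0, 0]]' --hand '[0, 0, 0, 0, 0, 0, 0, 0]'

```text
time_s: 2.4
tcp_pos: [0.4386, 0.2545, 0.2315]
ee_rot: [2.221, 2.221, 0.001]
wrist_force: [0.7, 0.9, 0.1]
width: 0.999
```

>>> drive_tool --offset '[[0.001, -0.001, 0.03], [0, 0, 0.03], [0, 0, 0.03], [0, 0, 0.025], [0, 0, 0.016], [0, 0, 0], [0, 0, 0], [0, 0, 0]]' --rot '[[0, 0, 0], [0, 0, 0], [0, 0, 0], [0, 0, 0], [0, 0, 0], [0, 0, 0], [0, 0, 0], [0, 0, 0]]' --hand '[0, 0, 0, 0, 0, 0, 255, 255]' --newtons 25

```text
time_s: 3.2
tcp_pos: [0.4374, 0.2576, 0.1013]
ee_rot: [2.221, 2.221, 0.002]
wrist_force: [1.2, 1.0, 0.2]
width: 0.692
```

>>> drive_tool --offset '[[0, 0, 0], [0, 0, 0], [0, 0, 0], [0, 0, 0], [0, 0, 0], [0, 0, 0], [0, 0, 0], [0, 0, 0]]' --rot '[[0, 0, 0], [0, 0, 0], [0, 0, 0], [0, 0, 0], [0, 0, 0], [0, 0, 0], [0, 0, 0], [0, 0, 0]]' --hand '[255, 255, 255, 255, 255, 255, 255, 255]'

```text
time_s: 4.0
tcp_pos: [0.4371, 0.2575, 0.1009]
ee_rot: [2.221, 2.221, 0.002]
wrist_force: [-0.5, -0.4, 7.7]
width: 0.321
```

>>> drive_tool --offset '[[0, 0, -0.015], [0, 0, -0.02], [-0.01, 0.01, -0.01], [-0.03, 0.02, 0], [-0.035, 0.025, 0], [-0.035, 0.025, 0], [-0.035, 0.025, 0], [-0.035, 0.025, 0]]' --rot '[[0, 0, 0], [0, 0, 0], [0, 0, 0], [0, 0, 0], [0, 0, 0], [0, 0, 0], [0, 0, 0], [0, 0, 0]]' --hand '[255, 255, 255, 255, 255, 255, 255, 255]'

```text
time_s: 4.8
tcp_pos: [0.568, 0.0749, 0.1453]
ee_rot: [2.221, 2.221, 0.0]
wrist_force: [-0.2, -0.1, -1.8]
width: 0.319
```

>>> drive_tool --offset '[[-0.035, 0.025, 0], [-0.026, 0.02, 0], [-0.015, 0.01, 0], [-0.005, 0.005, 0], [0, 0, 0], [0, 0, 0], [0, 0, 0], [0, 0, 0]]' --rot '[[0, 0, 0], [0, 0, 0], [0, 0, 0], [0, 0, 0], [0, 0, 0], [0, 0, 0], [0, 0, 0], [0, 0, 0]]' --hand '[255, 255, 255, 255, 255, 255, 255, 255]'

```text
time_s: 5.6
tcp_pos: [0.6263, -0.0027, 0.1454]
ee_rot: [-2.22, -2.223, 0.0]
wrist_force: [1.2, 0.8, -1.4]
width: 0.322
```

Run:
```python
from h import *
o=get_obs();print(o["tcp_pos"],o["width"],o["wrist_force"])
im=read_camera("side")
x,y,z=o["tcp_pos"]
overlay("side",im,[(x,y,z+.0356,.014),(.627,-.0035,.033,.015),(.627,-.0035,.033,.04)],(280,90,460,220),4,"pics/p100.png")
```

```text
[ 0.62632744 -0.00273965  0.14539127] 0.3224257181263622 [ 1.18633238  0.80622514 -1.43742111]
```

View pics/p100.png

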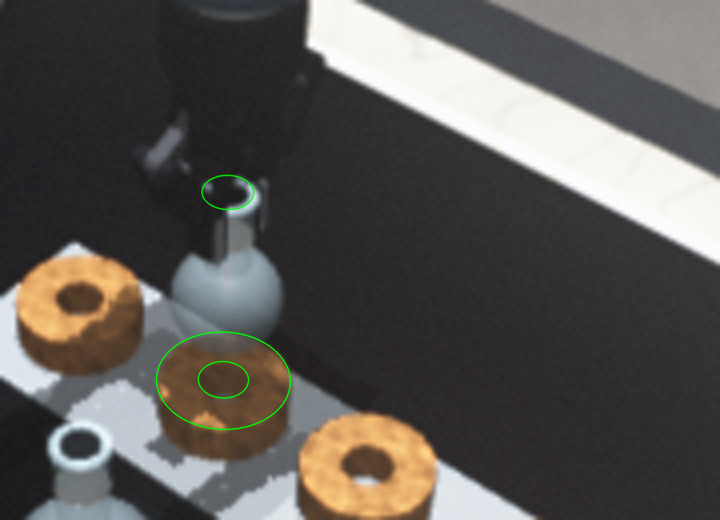

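The held flask's mouth, crop (238,197), sits a bit right of the prediction at (228,192), while the bulb centre is at about (228,297). I'll check the bulb against its prediction and against the tilt.

Run:
```python
from h import *
from scipy.optimize import least_squares
x,y,z=.6263,-.0027,.1454
f=lambda P:(proj("side",P)-[279.5,89.5])*4-.5
for dz in(.0356,.0356-.0775): print(dz,f([x,y,z+dz]),f([x,y-.005,z+dz]),f([x+.005,y,z+dz]),f([x,y,z+dz-.005]))
```

```text
0.0356 [[227.25091092 191.77000721]] [[234.41288141 195.74217382]] [[233.06845123 187.13914504]] [[227.02586445 198.71461977]]
-0.0419 [[223.90523148 294.38061643]] [[230.69637291 298.35873604]] [[229.4395358  289.74543237]] [[223.69945905 300.64804625]]
```

A mouth partly hidden by a finger misleads. The bulb and right rim both say about 3 mm toward -y, with little tilt. I'll shift +3 mm, lower and release.

>>> drive_tool --offset '[[0.003, 0.001, 0.01], [0, 0, 0.01], [0, 0, 0.008], [0, 0, 0.005], [0, 0, 0.004], [0, 0, 0.002], [0, 0, 0.002], [0, 0, 0]]' --rot '[[0, 0, 0], [0, 0, 0], [0, 0, 0], [0, 0, 0], [0, 0, 0], [0, 0, 0], [0, 0, 0], [0, 0, 0]]' --hand '[255, 255, 255, 255, 255, 255, 255, 255]'

```text
time_s: 6.45
tcp_pos: [0.628, -0.0008, 0.1045]
ee_rot: [2.221, 2.221, 0.0]
wrist_force: [-0.5, -1.2, 0.5]
width: 0.321
```

>>> drive_tool --offset '[[0, 0, 0.001], [0, 0, 0], [0, 0, 0], [0, 0, 0], [0, 0, 0], [0, 0, -0.02], [0, 0, -0.03], [0, 0, -0.04]]' --rot '[[0, 0, 0], [0, 0, 0], [0, 0, 0], [0, 0, 0], [0, 0, 0], [0, 0, 0], [0, 0, 0], [0, 0, 0]]' --hand '[255, 150, 130, 110, 100, 60, 0, 0]'

```text
time_s: 7.25
tcp_pos: [0.6268, -0.0006, 0.1929]
ee_rot: [-2.219, -2.22, 0.003]
wrist_force: [1.5, 0.1, -0.1]
width: 1.0
```

>>> drive_tool --offset '[[0.01, -0.02, 0], [0.015, -0.03, 0], [0.02, -0.04, 0], [0.02, -0.04, 0], [0.02, -0.04, 0], [0.01, -0.02, 0], [0.003, -0.005, 0], [0, 0, 0]]' --rot '[[0, 0, 0], [0, 0, 0], [0, 0, 0], [0, 0, 0], [0, 0, 0], [0, 0, 0], [0, 0, 0], [0, 0, 0]]' --hand '[0, 0, 0, 0, 0, 0, 0, 0]'

```text
time_s: 8.05
tcp_pos: [0.433, 0.0975, 0.1936]
ee_rot: [2.22, 2.222, 0.001]
wrist_force: [0.2, -0.1, -0.4]
width: 1.0
```

Run:
```python
from h import *
o=get_obs();print(o["tcp_pos"])
im=read_camera("side")
overlay("side",im,[(.627,-.0035,.1395,.014),(*F[50],.014)],(200,90,440,270),3.3,"pics/r100.png")
```

```text
[0.43295087 0.09752467 0.19358608]
```

View pics/r100.png

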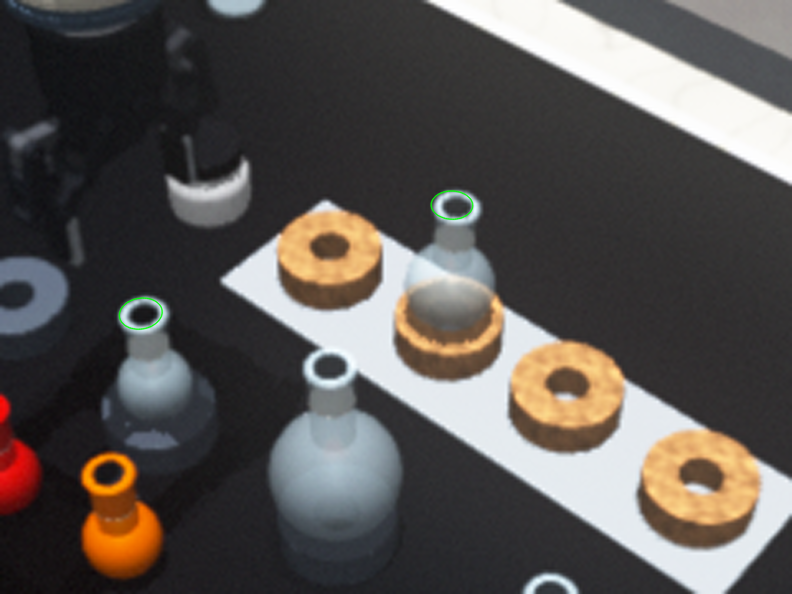

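The 100 ml flask is seated upright, with its mouth at crop (455,208). Next is the 50 ml flask, mouth at (144,316).

>>> drive_tool --offset '[[-0.001, -0.001, 0.03], [0, 0, 0.03], [0, 0, 0.03], [0, 0, 0.015], [0, 0, 0.005], [0, 0, 0], [0, 0, 0], [0, 0, 0]]' --rot '[[0, 0, 0], [0, 0, 0], [0, 0, 0], [0, 0, 0], [0, 0, 0], [0, 0, 0], [0, 0, 0], [0, 0, 0]]' --hand '[0, 0, 0, 0, 0, 100, 255, 255]'

```text
time_s: 8.9
tcp_pos: [0.4326, 0.0962, 0.0841]
ee_rot: [2.221, 2.221, 0.002]
wrist_force: [0.8, 1.8, -0.1]
width: 0.516
```

>>> drive_tool --offset '[[0, 0, 0], [0, 0, 0], [0, 0, 0], [0, 0, 0], [0, 0, 0], [0, 0, -0.01], [0, 0, -0.02], [0, 0, -0.03]]' --rot '[[0, 0, 0], [0, 0, 0], [0, 0, 0], [0, 0, 0], [0, 0, 0], [0, 0, 0], [0, 0, 0], [0, 0, 0]]' --hand '[255, 255, 255, 255, 255, 255, 255, 255]'

```text
time_s: 9.7
tcp_pos: [0.4309, 0.0962, 0.1437]
ee_rot: [-2.22, -2.221, 0.003]
wrist_force: [0.6, -0.2, 0.3]
width: 0.315
```

>>> drive_tool --offset '[[-0.02, 0.025, 0], [-0.036, 0.044, 0], [-0.04, 0.04, 0], [-0.04, 0, 0], [-0.04, 0, 0], [-0.02, 0.01, 0], [-0.007, 0.03, 0], [0, 0.03, 0]]' --rot '[[0, 0, 0], [0, 0, 0], [0, 0, 0], [0, 0, 0], [0, 0, 0], [0, 0, 0], [0, 0, 0], [0, 0, 0]]' --hand '[255, 255, 255, 255, 255, 255, 255, 255]'

```text
time_s: 10.5
tcp_pos: [0.6014, -0.0992, 0.1443]
ee_rot: [2.223, 2.219, -0.0]
wrist_force: [-0.2, -0.3, -0.5]
width: 0.318
```

>>> drive_tool --offset '[[0, 0.015, 0], [0, 0.003, 0], [0, 0, 0.01], [0, 0, 0.01], [0, 0, 0], [0, 0, 0], [0, 0, 0], [0, 0, 0]]' --rot '[[0, 0, 0], [0, 0, 0], [0, 0, 0], [0, 0, 0], [0, 0, 0], [0, 0, 0], [0, 0, 0], [0, 0, 0]]' --hand '[255, 255, 255, 255, 255, 255, 255, 255]'

```text
time_s: 11.3
tcp_pos: [0.6189, -0.0978, 0.1236]
ee_rot: [2.221, 2.221, 0.0]
wrist_force: [0.2, 0.7, -0.5]
width: 0.318
```

Run:
```python
from h import *
o=get_obs();print(o["tcp_pos"],o["width"],o["wrist_force"])
im=read_camera("side")
x,y,z=o["tcp_pos"]
overlay("side",im,[(x,y,z+.036,.014),(x,y,z+.036-.069,.026),(.6275,-.107,.033,.015),(.6275,-.107,.033,.04)],(280,90,460,240),4,"pics/p50.png")
```

```text
[ 0.61893649 -0.09775988  0.12361604] 0.3183600706057007 [ 0.20288839  0.66551892 -0.52385775]
```

View pics/p50.png

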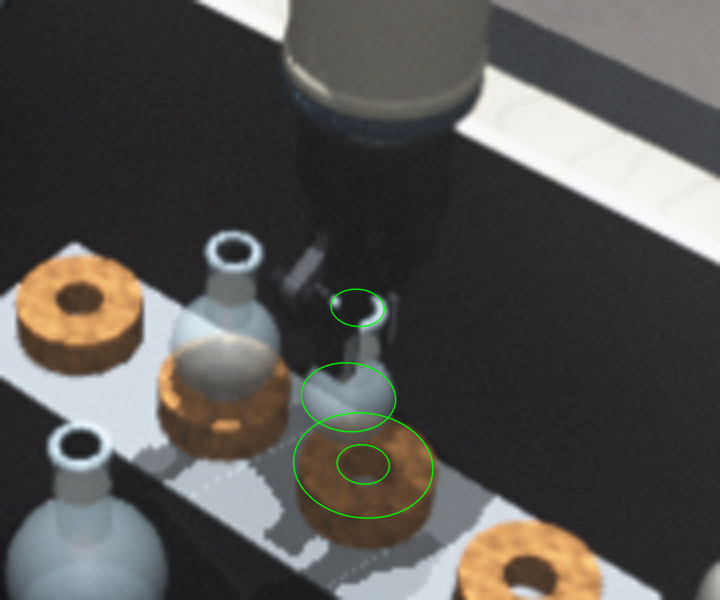

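The bulb is aligned with the gripper (crop (348,398)), but some travel was lost: the tool is 9 mm short in both x and y. I'll correct that and lower.

>>> drive_tool --offset '[[-0.005, 0.005, 0], [-0.0042, 0.0035, 0], [0, 0, 0.01], [0, 0, 0.01], [0, 0, 0.008], [0, 0, 0.004], [0, 0, 0.003], [0, 0, 0.001]]' --rot '[[0, 0, 0], [0, 0, 0], [0, 0, 0], [0, 0, 0], [0, 0, 0], [0, 0, 0], [0, 0, 0], [0, 0, 0]]' --hand '[255, 255, 255, 255, 255, 255, 255, 255]'

```text
time_s: 12.15
tcp_pos: [0.6279, -0.1071, 0.088]
ee_rot: [2.22, 2.221, 0.001]
wrist_force: [-3.4, -1.4, 18.7]
width: 0.318
```

>>> drive_tool --offset '[[0, -0.001, -0.001], [0, 0, 0], [0, 0, 0], [0, 0, 0], [0, 0, 0], [0, 0, 0], [0, 0, 0], [0, 0, 0]]' --rot '[[0, 0, 0], [0, 0, 0], [0, 0, 0], [0, 0, 0], [0, 0, 0], [0, 0, 0], [0, 0, 0], [0, 0, 0]]' --hand '[255, 255, 160, 150, 140, 130, 115, 100]'

```text
time_s: 12.95
tcp_pos: [0.6264, -0.1069, 0.0882]
ee_rot: [-2.221, -2.222, 0.0]
wrist_force: [0.1, -0.3, 0.4]
width: 0.603
```

>>> drive_tool --offset '[[0, 0, -0.02], [0, 0, -0.03], [0, 0, -0.03], [0, 0, -0.03], [-0.01, -0.02, 0], [-0.02, -0.04, 0], [-0.03, -0.04, 0], [-0.03, -0.04, 0]]' --rot '[[0, 0, 0], [0, 0, 0], [0, 0, 0], [0, 0, 0], [0, 0, 0], [0, 0, 0], [0, 0, 0], [0, 0, 0]]' --hand '[80, 40, 0, 0, 0, 0, 0, 0]'

```text
time_s: 13.75
tcp_pos: [0.4849, -0.1973, 0.1984]
ee_rot: [2.22, 2.223, -0.0]
wrist_force: [-0.1, -1.5, 0.2]
width: 1.0
```

>>> drive_tool --offset '[[-0.02, -0.03, 0], [-0.012, -0.018, 0], [0, 0, 0], [0, 0, 0], [0, 0, 0], [0, 0, 0], [0, 0, 0], [0, 0, 0]]' --rot '[[0, 0, 0], [0, 0, 0], [0, 0, 0], [0, 0, 0], [0, 0, 0], [0, 0, 0], [0, 0, 0], [0, 0, 0]]' --hand '[0, 0, 0, 0, 0, 0, 0, 0]'

```text
time_s: 14.55
tcp_pos: [0.4387, -0.2286, 0.1982]
ee_rot: [-2.22, -2.222, 0.0]
wrist_force: [0.0, 0.6, -0.2]
width: 1.004
```

Run:
```python
from h import *
o=get_obs();print(o["tcp_pos"])
im=read_camera("side")
overlay("side",im,[(.6275,-.107,.123,.014),(.44,-.229,.104,.014)],(290,110,470,320),2.85,"pics/r50.png")
```

```text
[ 0.43873311 -0.22864808  0.19819069]
```

View pics/r50.png

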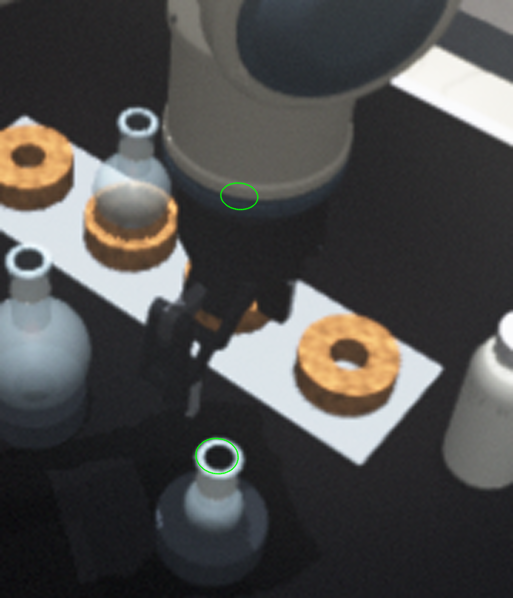

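The 50 ml flask is hidden behind the gripper, so I'll check it later. The 25 ml mouth is where expected, at crop (219,457).

>>> drive_tool --offset '[[0, 0.001, 0.03], [0, 0, 0.035], [0, 0, 0.035], [0, 0, 0.02], [0, 0, 0.009], [0, 0, 0], [0, 0, 0], [0, 0, 0]]' --rot '[[0, 0, 0], [0, 0, 0], [0, 0, 0], [0, 0, 0], [0, 0, 0], [0, 0, 0], [0, 0, 0], [0, 0, 0]]' --hand '[0, 0, 0, 0, 0, 100, 255, 255]'

```text
time_s: 15.4
tcp_pos: [0.44, -0.2293, 0.0704]
ee_rot: [2.22, 2.22, 0.001]
wrist_force: [-0.3, -0.6, 0.6]
width: 0.517
```

>>> drive_tool --offset '[[0, 0, 0], [0, 0, 0], [0, 0, 0], [0, 0, 0], [0, 0, 0], [0, 0, -0.01], [0, 0, -0.02], [0, 0, -0.03]]' --rot '[[0, 0, 0], [0, 0, 0], [0, 0, 0], [0, 0, 0], [0, 0, 0], [0, 0, 0], [0, 0, 0], [0, 0, 0]]' --hand '[255, 255, 255, 255, 255, 255, 255, 255]'

```text
time_s: 16.2
tcp_pos: [0.4386, -0.2284, 0.1296]
ee_rot: [-2.219, -2.22, 0.001]
wrist_force: [0.7, 0.4, -0.4]
width: 0.318
```

>>> drive_tool --offset '[[0, 0.02, 0], [0, 0.035, 0], [0, 0.04, 0], [0.002, 0.04, 0], [0.002, 0.03, 0], [0, 0.011, 0], [0, 0.004, 0.01], [0, 0, 0.01]]' --rot '[[0, 0, 0], [0, 0, 0], [0, 0, 0], [0, 0, 0], [0, 0, 0], [0, 0, 0], [0, 0, 0], [0, 0, 0]]' --hand '[255, 255, 255, 255, 255, 255, 255, 255]'

```text
time_s: 17.0
tcp_pos: [0.6188, -0.2248, 0.1087]
ee_rot: [-2.221, -2.221, 0.0]
wrist_force: [-0.1, 0.4, -1.7]
width: 0.321
```

Run:
```python
from h import *
im=read_camera("side")
o=get_obs();print(o["tcp_pos"],o["width"],o["wrist_force"])
x,y,z=o["tcp_pos"]
overlay("side",im,[(x,y,z+.035,.014),(x,y,z+.035-.059,.021),(.6195,-.224,.033,.015),(.6195,-.224,.033,.04)],(320,120,490,270),4,"pics/p25.png")
```

```text
[ 0.61733548 -0.22446527  0.10667043] 0.3179980829122416 [-1.16018279  0.32467519 -2.88583034]
```

View pics/p25.png

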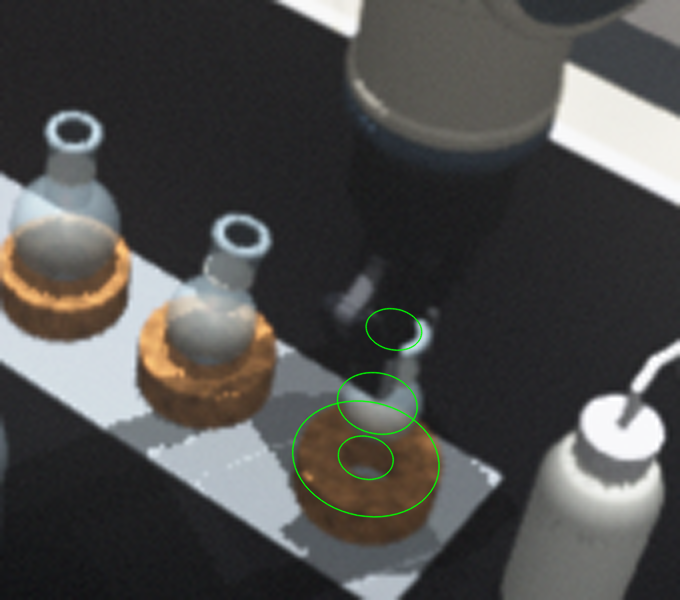

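The 100 ml flask is upright, but the 50 ml flask leans: mouth (241,236) over bulb (210,320), about 14° (it was pressed with 19 N). I'll straighten it afterwards. The 25 ml flask is over its ring, so I'll lower it gently and watch the force.

>>> drive_tool --offset '[[0, 0.001, 0.01], [0, 0, 0.008], [0, 0, 0.006], [0, 0, 0.004], [0, 0, 0.002], [0, 0, 0.001], [0, 0, 0], [0, 0, 0]]' --rot '[[0, 0, 0], [0, 0, 0], [0, 0, 0], [0, 0, 0], [0, 0, 0], [0, 0, 0], [0, 0, 0], [0, 0, 0]]' --hand '[255, 255, 255, 255, 255, 255, 255, 255]'

```text
time_s: 17.85
tcp_pos: [0.6206, -0.225, 0.0786]
ee_rot: [2.221, 2.221, 0.0]
wrist_force: [0.8, 0.4, 0.0]
width: 0.32
```

>>> drive_tool --offset '[[0, 0, 0.001], [0, 0, 0], [0, 0, 0], [0, 0, 0], [0, 0, 0], [0, 0, 0], [0, 0, 0], [0, 0, 0]]' --rot '[[0, 0, 0], [0, 0, 0], [0, 0, 0], [0, 0, 0], [0, 0, 0], [0, 0, 0], [0, 0, 0], [0, 0, 0]]' --hand '[255, 255, 255, 255, 255, 255, 255, 255]'

```text
time_s: 18.65
tcp_pos: [0.6204, -0.2249, 0.0773]
ee_rot: [2.221, 2.222, 0.0]
wrist_force: [0.4, -0.2, -0.4]
width: 0.319
```

Still about 4 mm to go.

>>> drive_tool --offset '[[0, -0.001, 0.001], [0, 0, 0.001], [0, 0, 0], [0, 0, 0], [0, 0, 0], [0, 0, 0], [0, 0, 0], [0, 0, 0]]' --rot '[[0, 0, 0], [0, 0, 0], [0, 0, 0], [0, 0, 0], [0, 0, 0], [0, 0, 0], [0, 0, 0], [0, 0, 0]]' --hand '[255, 255, 255, 255, 255, 255, 255, 255]'

```text
time_s: 19.45
tcp_pos: [0.6195, -0.2249, 0.0754]
ee_rot: [2.221, 2.221, 0.0]
wrist_force: [0.7, 0.8, 4.9]
width: 0.323
```

>>> drive_tool --offset '[[0, 0, 0.001], [0, 0, 0], [0, 0, 0], [0, 0, 0], [0, 0, 0], [0, 0, 0], [0, 0, 0], [0, 0, 0]]' --rot '[[0, 0, 0], [0, 0, 0], [0, 0, 0], [0, 0, 0], [0, 0, 0], [0, 0, 0], [0, 0, 0], [0, 0, 0]]' --hand '[255, 255, 255, 255, 255, 255, 255, 255]'

```text
time_s: 20.25
tcp_pos: [0.6201, -0.225, 0.0748]
ee_rot: [2.22, 2.221, 0.001]
wrist_force: [2.6, 1.8, 7.9]
width: 0.319
```

>>> drive_tool --offset '[[0.001, 0.001, -0.001], [0, 0, 0], [0, 0, 0], [0, 0, 0], [0, 0, 0], [0, 0, 0], [0, 0, 0], [0, 0, 0]]' --rot '[[0, 0, 0], [0, 0, 0], [0, 0, 0], [0, 0, 0], [0, 0, 0], [0, 0, 0], [0, 0, 0], [0, 0, 0]]' --hand '[255, 255, 165, 160, 150, 130, 115, 100]'

```text
time_s: 21.05
tcp_pos: [0.6204, -0.2239, 0.0753]
ee_rot: [-2.221, -2.222, 0.0]
wrist_force: [0.1, 0.1, -0.2]
width: 0.606
```

>>> drive_tool --offset '[[0, 0, -0.02], [0, 0, -0.03], [0, 0, -0.04], [0, 0, -0.05], [0, 0, -0.05], [0, -0.03, -0.03], [0.01, -0.04, -0.02], [0.02, -0.04, 0]]' --rot '[[0, 0, 0], [0, 0, 0], [0, 0, 0], [0, 0, 0], [0, 0, 0], [0, 0, 0], [0, 0, 0], [0, 0, 0]]' --hand '[80, 40, 0, 0, 0, 0, 0, 0]'

```text
time_s: 21.85
tcp_pos: [0.5103, -0.1948, 0.3179]
ee_rot: [2.219, 2.217, 0.002]
wrist_force: [-0.0, -0.2, 0.3]
width: 1.001
```

Run:
```python
from h import *
o=get_obs();print(o["tcp_pos"])
a=read_camera("side")[120:270,300:490]; b=read_camera("top")[130:200,300:440]
A=cv2.resize(a,None,fx=3,fy=3,interpolation=cv2.INTER_CUBIC);B=cv2.resize(b,None,fx=4,fy=4,interpolation=cv2.INTER_CUBIC)[:,:570]
C=np.zeros((450+280,570,3),np.uint8);C[:450]=A;C[450:,:B.shape[1]]=B
C=cv2.resize(C,None,fx=.82,fy=.82,interpolation=cv2.INTER_AREA)
cv2.imwrite("pics/chk.png",C[:,:,::-1])
for n,z in(("50 upright mouth",(.627,-.107,.123)),("50 bulb",(.627,-.107,.054)),("25 m",(.6195,-.224,.107)),("25 bulb",(.6195,-.224,.048))):
    print(n,((proj("side",z)-[299.5,119.5])*3-.5)*.82,(((proj("top",z)-[299.5,129.5])*4-.5)+[0,450])*.82)
```

```text
[ 0.51030102 -0.19482636  0.31794388]
50 upright mouth [[181.21298295 144.63007055]] [[242.76808678 420.76581375]]
50 bulb [[175.16839716 196.70875015]] [[234.10477732 443.74581184]]
25 m [[285.87954435 227.43179493]] [[413.27353106 437.35641307]]
25 bulb [[276.10022087 270.568807  ]] [[395.83299887 455.99087369]]
```

View pics/chk.png

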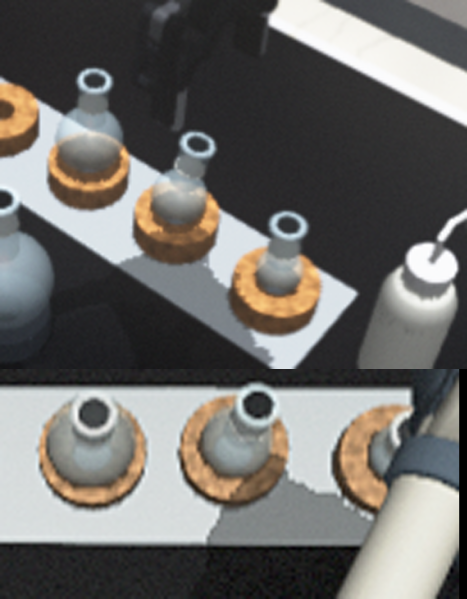

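The 25 ml flask is upright: mouth (288,226) against (286,227) predicted. The 50 ml mouth, side (197,147) and top (257,406), leans about 9 mm toward +x and 9 mm toward -y. I'll regrasp it with the tool tilted to match, lift slightly, straighten it and set it down.

>>> drive_tool --offset '[[0.01, 0.02, 0.02], [0.015, 0.025, 0.02], [0.015, 0.025, 0.02], [0.015, 0.025, 0.02], [0.01, 0.02, 0.02], [0.003, 0.008, 0.01], [0, 0, 0], [0, 0, 0]]' --rot '[[0, 0, 0], [0, 0, 0], [0, 0, 0], [0, 0, 0], [0, 0, 0], [0, 0, 0], [0, 0.13, 0], [0, 0, 0]]' --hand '[0, 0, 0, 0, 0, 0, 0, 0]'

```text
time_s: 22.75
tcp_pos: [0.6334, -0.1277, 0.2048]
ee_rot: [-2.154, -2.151, -0.143]
wrist_force: [0.7, -0.2, 0.2]
width: 1.003
```

>>> drive_tool --offset '[[0, 0, 0.03], [0, 0, 0.03], [0, 0, 0.03], [0, 0, 0.02], [0, 0, 0.007], [0, 0, 0], [0, 0, 0], [0, 0, 0]]' --rot '[[0, 0, 0], [0, 0, 0], [0, 0, 0], [0, 0, 0], [0, 0, 0], [0, 0, 0], [0, 0, 0], [0, 0, 0]]' --hand '[0, 0, 0, 0, 0, 100, 130, 255]' --newtons 20

```text
time_s: 23.55
tcp_pos: [0.6341, -0.1112, 0.0907]
ee_rot: [-2.156, -2.156, -0.141]
wrist_force: [-0.1, 0.9, -0.2]
width: 0.515
```

>>> drive_tool --offset '[[0, 0, 0], [0, 0, 0], [0, 0, 0], [0, 0, 0], [0, 0, 0], [0, 0, 0], [0, 0, -0.005], [0, 0, -0.007]]' --rot '[[0, 0, 0], [0, 0, 0], [0, 0, 0], [0, 0, 0], [0, 0, 0], [0, 0, 0], [0, 0, 0], [0, 0, 0]]' --hand '[255, 255, 255, 255, 255, 255, 255, 255]'

```text
time_s: 24.35
tcp_pos: [0.6334, -0.1124, 0.1016]
ee_rot: [-2.154, -2.154, -0.14]
wrist_force: [0.1, -0.1, -0.4]
width: 0.328
```

>>> drive_tool --offset '[[0, 0, 0], [0, 0, 0], [0, 0, 0], [0, 0, 0], [0, 0, 0], [0, 0, 0], [0, 0, 0], [0, 0, 0]]' --rot '[[0, -0.05, 0], [0, -0.08, 0], [0, 0, 0], [0, 0, 0], [0, 0, 0], [0, 0, 0], [0, 0, 0], [0, 0, 0]]' --hand '[255, 255, 255, 255, 255, 255, 255, 255]'

```text
time_s: 25.15
tcp_pos: [0.6334, -0.1126, 0.1011]
ee_rot: [-2.221, -2.221, -0.0]
wrist_force: [-0.5, 0.4, 0.3]
width: 0.325
```

Run:
```python
from h import *
im=read_camera("side")
o=get_obs();print(o["tcp_pos"],o["ee_rot"],o["width"],o["wrist_force"])
x,y,z=o["tcp_pos"]
overlay("side",im,[(x,y,z+.036,.014),(x,y,z+.036-.069,.026),(.6275,-.107,.033,.015),(.6275,-.107,.033,.04)],(300,110,470,250),4.5,"pics/p50b.png")
```

```text
[ 0.63336397 -0.11253012  0.10111678] [-2.22143626e+00 -2.22108139e+00 -1.80194628e-04] 0.32851076560166087 [ 0.57340912 -0.18866159  0.24227073]
```

View pics/p50b.png

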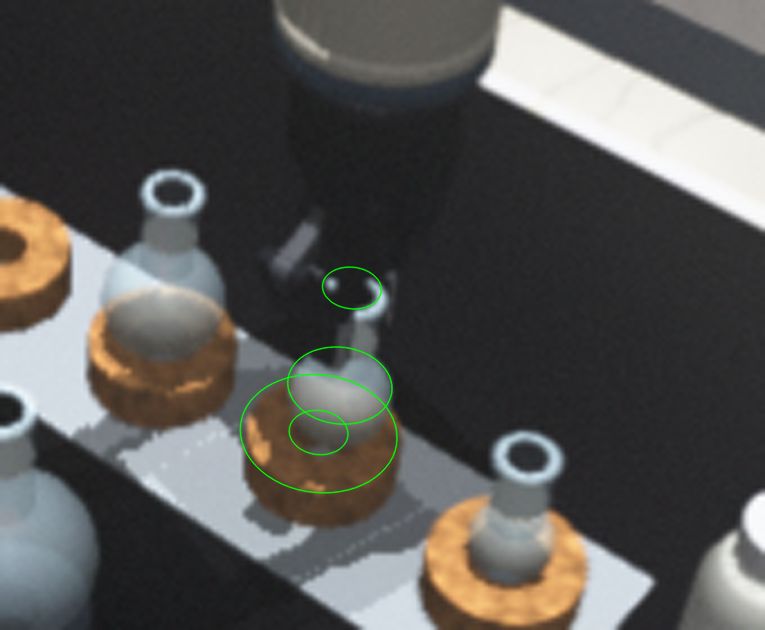

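The 50 ml flask is now nearly vertical: bulb (341,392), rim right edge 387 against 382. The 25 ml flask is upright in its ring. I'll re-centre and lower.

>>> drive_tool --offset '[[0.003, -0.003, 0], [0.002, -0.003, 0], [0, 0, 0.002], [0, 0, 0.002], [0, 0, 0.002], [0, 0, 0], [0, 0, 0], [0, 0, 0]]' --rot '[[0, 0, 0], [0, 0, 0], [0, 0, 0], [0, 0, 0], [0, 0, 0], [0, 0, 0], [0, 0, 0], [0, 0, 0]]' --hand '[255, 255, 255, 255, 255, 255, 255, 255]'

```text
time_s: 26.0
tcp_pos: [0.6275, -0.1073, 0.0952]
ee_rot: [2.221, 2.222, 0.0]
wrist_force: [0.3, -1.2, -0.4]
width: 0.324
```

>>> drive_tool --offset '[[0, 0, 0.001], [0, 0, 0.001], [0, 0, 0], [0, 0, 0], [0, 0, 0], [0, 0, 0], [0, 0, 0], [0, 0, 0]]' --rot '[[0, 0, 0], [0, 0, 0], [0, 0, 0], [0, 0, 0], [0, 0, 0], [0, 0, 0], [0, 0, 0], [0, 0, 0]]' --hand '[255, 255, 255, 255, 255, 255, 255, 255]'

```text
time_s: 26.8
tcp_pos: [0.6275, -0.1073, 0.0932]
ee_rot: [2.221, 2.222, 0.0]
wrist_force: [0.5, 0.2, 4.8]
width: 0.326
```

>>> drive_tool --offset '[[0, 0, 0.001], [0, 0, 0], [0, 0, 0], [0, 0, 0], [0, 0, 0], [0, 0, 0], [0, 0, 0], [0, 0, 0]]' --rot '[[0, 0, 0], [0, 0, 0], [0, 0, 0], [0, 0, 0], [0, 0, 0], [0, 0, 0], [0, 0, 0], [0, 0, 0]]' --hand '[255, 255, 255, 255, 255, 255, 255, 255]'

```text
time_s: 27.6
tcp_pos: [0.6278, -0.1074, 0.0928]
ee_rot: [2.221, 2.221, 0.001]
wrist_force: [-1.2, 0.1, 11.7]
width: 0.324
```

>>> drive_tool --offset '[[0, 0, -0.001], [0, 0, 0], [0, 0, 0], [0, 0, 0], [0, 0, 0], [0, 0, 0], [0, 0, 0], [0, 0, 0]]' --rot '[[0, 0, 0], [0, 0, 0], [0, 0, 0], [0, 0, 0], [0, 0, 0], [0, 0, 0], [0, 0, 0], [0, 0, 0]]' --hand '[255, 255, 165, 160, 150, 130, 115, 100]'

```text
time_s: 28.4
tcp_pos: [0.6274, -0.1073, 0.0931]
ee_rot: [-2.221, -2.222, -0.0]
wrist_force: [-0.4, -0.8, -1.0]
width: 0.609
```

>>> drive_tool --offset '[[0, 0, -0.02], [0, 0, -0.03], [0, 0, -0.04], [0, 0, -0.04], [0, -0.01, -0.02], [0.01, -0.03, 0], [0.01, -0.04, 0], [0.01, -0.04, 0]]' --rot '[[0, 0, 0], [0, 0, 0], [0, 0, 0], [0, 0, 0], [0, 0, 0], [0, 0, 0], [0, 0, 0], [0, 0, 0]]' --hand '[80, 40, 0, 0, 0, 0, 0, 0]'

```text
time_s: 29.2
tcp_pos: [0.506, -0.0769, 0.2431]
ee_rot: [2.221, 2.222, 0.0]
wrist_force: [-0.1, -0.7, -0.5]
width: 1.001
```

>>> drive_tool --offset '[[0.01, -0.04, 0], [0.007, -0.02, 0], [0, 0, 0], [0, 0, 0], [0, 0, 0], [0, 0, 0], [0, 0, 0], [0, 0, 0]]' --rot '[[0, 0, 0], [0, 0, 0], [0, 0, 0], [0, 0, 0], [0, 0, 0], [0, 0, 0], [0, 0, 0], [0, 0, 0]]' --hand '[0, 0, 0, 0, 0, 0, 0, 0]'

```text
time_s: 30.0
tcp_pos: [0.4477, -0.0604, 0.243]
ee_rot: [-2.221, -2.221, 0.0]
wrist_force: [0.0, -0.3, -0.5]
width: 1.002
```

```bash
cat > chk.py <<'E'
from h import *
import sys
o=get_obs();print(o["tcp_pos"])
a=read_camera("side")[90:280,250:490]; b=read_camera("top")[130:200,250:440]
A=cv2.resize(a,(480,380),interpolation=cv2.INTER_CUBIC);B=cv2.resize(b,(570,210),interpolation=cv2.INTER_CUBIC)
C=np.zeros((590,570,3),np.uint8);C[:380,:480]=A;C[380:]=B
cv2.imwrite(sys.argv[1],C[:,:,::-1])
for n,z in(("50",(.627,-.107,.123)),("25",(.6195,-.224,.107)),("100",(.627,-.0035,.1395)),("250",(.6245,.110,.175))):
    print(n,((proj("side",z)-[249.5,89.5])*2-.5).round(),(((proj("top",z)-[249.5,129.5])*3-.5)+[0,380]).round())
E
python3 chk.py pics/chk2.png
```

```text
[ 0.44767923 -0.06043442  0.24300666]
50 [[247. 177.]] [[372. 427.]]
25 [[332. 245.]] [[528. 442.]]
100 [[173. 124.]] [[230. 422.]]
250 [[96. 58.]] [[ 67. 413.]]
```

View pics/chk2.png

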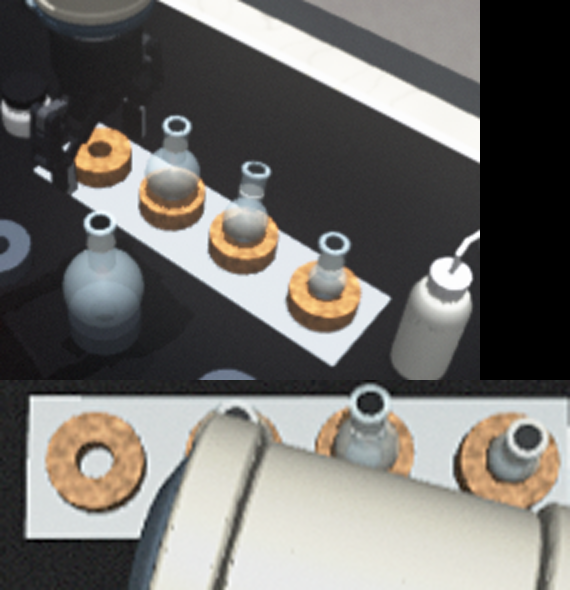

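The 50 ml mouth, side (256,170) and top (371,403), again leans toward +x by about 15 mm, so it moves at release. The bulb is probably landing off-centre in x. The contact height was 2–3 mm high, and the force at first contact was toward -x. I'll fit the ring centres properly from the first images.

Run:
```python
from h import *
from scipy.optimize import least_squares
for c in("top","side"):
    im=cv2.imread(f"pics/{c}0.png").astype(float)
    bright=((im[:,:,2]>165)&(im[:,:,2]-im[:,:,0]>45)).astype(np.uint8)
    n,l,s,ce=cv2.connectedComponentsWithStats(cv2.morphologyEx(bright,cv2.MORPH_CLOSE,np.ones((3,3))))
    for g in G:
        p=proj(c,[*g,.033])[0]
        k=[i for i in range(1,n) if s[i,4]>120 and np.hypot(*(ce[i]-p))<12]
        if not k: print(c,g,"none");continue
        m=(l==k[0]).astype(np.uint8)
        h=cv2.convexHull(np.argwhere(m)[:,::-1].astype(np.int32))
        M=cv2.moments(h);q=np.array([M["m10"],M["m01"]])/M["m00"]
        # outer hull of projected circle centroid match
        def f(v):
            d=proj(c,circ(v[0],v[1],.033,.04)).astype(np.float32);mm=cv2.moments(d);return [mm["m10"]/mm["m00"]-q[0],mm["m01"]/mm["m00"]-q[1]]
        r=least_squares(f,g,x_scale=.01,diff_step=1e-3);print(c,g,s[k[0],4],r.x.round(4))
# current bulb silhouettes / mouth by spot_point
for c in("side","top"):
    read_camera(c)
    for d in spot_point(c,"flask_50"): print(c,np.round(d["at"],3),round(d["confidence"],2))
    for d in spot_point(c,"ring_a"): print(c,"ring",np.round(d["at"],3),round(d["confidence"],2))
```

```text
top (0.6195, -0.224) 676 [ 0.622  -0.2254]
top (0.6285, -0.1045) 672 [ 0.6293 -0.1092]
top (0.627, -0.0035) 667 [ 0.6269 -0.0039]
top (0.6245, 0.11) 651 [0.6228 0.1093]
side (0.6195, -0.224) 689 [ 0.6214 -0.2254]
side (0.6285, -0.1045) 595 [ 0.6285 -0.1095]
side (0.627, -0.0035) 536 [ 0.6265 -0.0052]
side (0.6245, 0.11) 473 [0.6222 0.1083]
side [ 0.629 -0.107  0.052] 0.84
side [0.338 0.036 0.026] 0.74
side [ 0.621 -0.225  0.045] 0.73
side [0.324 0.128 0.028] 0.72
side [ 0.443 -0.054  0.07 ] 0.65
side [ 0.629 -0.005  0.063] 0.64
side ring [ 0.622 -0.226  0.002] 0.87
side ring [0.622 0.108 0.004] 0.72
side ring [ 0.632 -0.108  0.003] 0.7
side ring [ 0.625 -0.002  0.005] 0.6
top [ 0.621 -0.224  0.044] 0.9
top [0.338 0.035 0.021] 0.83
top [0.318 0.135 0.028] 0.78
top [ 0.633 -0.106  0.058] 0.74
top [ 0.628 -0.004  0.065] 0.53
top ring [ 0.622 -0.222  0.005] 0.87
top ring [0.624 0.113 0.005] 0.76
top ring [ 0.626 -0.109  0.004] 0.74
```

Both cameras agree on the rings: R1 (.6217,-.2254), R2 (.6289,-.1093), R3 (.6267,-.0045), R4 (.6225,.1088). So the 50 ml flask went down about 2–3 mm off. I'll triangulate its mouth.

Run:
```python
from h import *
from scipy.optimize import least_squares
t,s=np.array([373.3,137.3]),np.array([377.75,174.75])
r=least_squares(lambda X:np.r_[proj("top",X)[0]-t,proj("side",X)[0]-s],[.64,-.107,.12],x_scale=.01);print(r.x,r.fun)
d=r.x-[.6289,-.1093,.054];print(np.linalg.norm(d),d/np.linalg.norm(d))
```

```text
[ 0.64571731 -0.10625692  0.11966986] [-0.1854138   0.19607894  0.26224373 -0.06222137]
0.06785729806836859 [0.24783348 0.04484535 0.96776416]
```

>>> drive_tool --offset '[[-0.005, 0.02, 0], [-0.008, 0.04, 0], [-0.01, 0.045, 0], [-0.01, 0.045, 0], [-0.007, 0.04, 0.01], [-0.003, 0.02, 0.02], [0, 0.005, 0.02], [0, 0, 0.007]]' --rot '[[0, 0, 0], [0, 0, 0], [0, 0, 0], [0, 0, 0], [0, 0, 0], [0, 0, 0], [0, 0, 0], [0, 0, 0]]' --hand '[0, 0, 0, 0, 0, 0, 0, 0]'

```text
time_s: 31.2
tcp_pos: [0.662, -0.1031, 0.1836]
ee_rot: [-2.219, -2.22, 0.003]
wrist_force: [-0.7, 0.0, 0.6]
width: 1.003
```

>>> drive_tool --offset '[[0, 0, 0], [0, 0, 0], [0, 0, 0], [0, 0, 0], [0, 0, 0], [0, 0, 0], [0, 0, 0], [0, 0, 0]]' --rot '[[0, 0, 0], [0.08, 0, 0], [0.08, 0, 0], [0.09, 0, 0], [0, -0.045, 0], [0, 0, 0], [0, 0, 0], [0, 0, 0]]' --hand '[0, 0, 0, 0, 0, 0, 0, 0]'

```text
time_s: 32.0
tcp_pos: [0.6622, -0.1034, 0.1871]
ee_rot: [-2.102, -2.114, 0.31]
wrist_force: [0.3, 0.3, 1.0]
width: 1.005
```

Run:
```python
from h import *
from scipy.spatial.transform import Rotation as Ro
o=get_obs();R=Ro.from_rotvec(o["ee_rot"]).as_matrix();print(R.round(3),o["tcp_pos"])
d=np.array([.2478,.0448,.9678]);B=np.array([.6289,-.1093,.054])
print("to grasp, tool axes",R.T@(B+.036*d-o["tcp_pos"]))
```

```text
[[-0.011  0.969 -0.246]
 [ 0.999 -0.    -0.044]
 [-0.043 -0.246 -0.968]] [ 0.6621912  -0.10342802  0.18712977]
to grasp, tool axes [0.00022865 0.00058215 0.10135279]
```

>>> drive_tool --offset '[[0, 0.0005, 0.025], [0, 0, 0.03], [0, 0, 0.025], [0, 0, 0.015], [0, 0, 0.006], [0, 0, 0], [0, 0, 0], [0, 0, 0]]' --rot '[[0, 0, 0], [0, 0, 0], [0, 0, 0], [0, 0, 0], [0, 0, 0], [0, 0, 0], [0, 0, 0], [0, 0, 0]]' --hand '[0, 0, 0, 0, 0, 100, 130, 255]' --newtons 20

```text
time_s: 32.8
tcp_pos: [0.6387, -0.108, 0.0894]
ee_rot: [-2.103, -2.115, 0.311]
wrist_force: [-0.4, 1.3, -0.1]
width: 0.516
```

>>> drive_tool --offset '[[0, 0, 0], [0, 0, 0], [0, 0, 0], [0, 0, 0], [0, 0, 0], [0, 0, 0], [0, 0, -0.007], [0, 0, -0.008]]' --rot '[[0, 0, 0], [0, 0, 0], [0, 0, 0], [0, 0, 0], [0, 0, 0], [0, 0, 0], [0, 0, 0], [0, 0, 0]]' --hand '[255, 255, 255, 255, 255, 255, 255, 255]'

```text
time_s: 33.6
tcp_pos: [0.6415, -0.1071, 0.1031]
ee_rot: [-2.101, -2.113, 0.313]
wrist_force: [-0.5, -0.4, -0.2]
width: 0.322
```

>>> drive_tool --offset '[[0, 0, 0], [0, 0, 0], [0, 0, 0], [0, 0, 0], [0, 0, 0], [0, 0, 0], [0, 0, 0], [0, 0, 0]]' --rot '[[0, 0.045, 0], [-0.04, 0, 0], [-0.06, 0, 0], [-0.06, 0, 0], [-0.05, 0, 0], [-0.04, 0, 0], [0, 0, 0], [0, 0, 0]]' --hand '[255, 255, 255, 255, 255, 255, 255, 255]'

```text
time_s: 34.4
tcp_pos: [0.6419, -0.1072, 0.1034]
ee_rot: [-2.221, -2.221, 0.001]
wrist_force: [-0.1, 0.3, -0.5]
width: 0.32
```

>>> drive_tool --offset '[[-0.001, -0.006, 0], [-0.001, -0.005, 0], [0, -0.002, 0], [0, 0, 0.003], [0, 0, 0.003], [0, 0, 0.002], [0, 0, 0], [0, 0, 0]]' --rot '[[0, 0, 0], [0, 0, 0], [0, 0, 0], [0, 0, 0], [0, 0, 0], [0, 0, 0], [0, 0, 0], [0, 0, 0]]' --hand '[255, 255, 255, 255, 255, 255, 255, 255]'

```text
time_s: 35.2
tcp_pos: [0.6287, -0.1091, 0.0947]
ee_rot: [-2.221, -2.222, 0.0]
wrist_force: [-0.6, 0.1, -0.6]
width: 0.32
```

>>> drive_tool --offset '[[0, 0, 0.001], [0, 0, 0.001], [0, 0, 0], [0, 0, 0], [0, 0, 0], [0, 0, 0], [0, 0, 0], [0, 0, 0]]' --rot '[[0, 0, 0], [0, 0, 0], [0, 0, 0], [0, 0, 0], [0, 0, 0], [0, 0, 0], [0, 0, 0], [0, 0, 0]]' --hand '[255, 255, 255, 255, 255, 255, 255, 255]'

```text
time_s: 36.0
tcp_pos: [0.6287, -0.1092, 0.0928]
ee_rot: [2.221, 2.222, 0.0]
wrist_force: [-0.0, -0.1, -0.7]
width: 0.321
```

>>> drive_tool --offset '[[0, 0, 0.001], [0, 0, 0], [0, 0, 0], [0, 0, 0], [0, 0, 0], [0, 0, 0], [0, 0, 0], [0, 0, 0]]' --rot '[[0, 0, 0], [0, 0, 0], [0, 0, 0], [0, 0, 0], [0, 0, 0], [0, 0, 0], [0, 0, 0], [0, 0, 0]]' --hand '[255, 255, 255, 255, 255, 255, 255, 255]'

```text
time_s: 36.8
tcp_pos: [0.6286, -0.1092, 0.0918]
ee_rot: [-2.221, -2.222, -0.0]
wrist_force: [-0.6, 0.1, 0.1]
width: 0.314
```

>>> drive_tool --offset '[[0, 0, 0.001], [0, 0, 0], [0, 0, 0], [0, 0, 0], [0, 0, 0], [0, 0, 0], [0, 0, 0], [0, 0, 0]]' --rot '[[0, 0, 0], [0, 0, 0], [0, 0, 0], [0, 0, 0], [0, 0, 0], [0, 0, 0], [0, 0, 0], [0, 0, 0]]' --hand '[255, 255, 255, 255, 255, 255, 255, 255]'

```text
time_s: 37.6
tcp_pos: [0.6286, -0.1091, 0.0908]
ee_rot: [-2.221, -2.222, 0.0]
wrist_force: [0.1, 0.9, -0.3]
width: 0.319
```

>>> drive_tool --offset '[[0, 0, 0.001], [0, 0, 0], [0, 0, 0], [0, 0, 0], [0, 0, 0], [0, 0, 0], [0, 0, 0], [0, 0, 0]]' --rot '[[0, 0, 0], [0, 0, 0], [0, 0, 0], [0, 0, 0], [0, 0, 0], [0, 0, 0], [0, 0, 0], [0, 0, 0]]' --hand '[255, 255, 255, 255, 255, 255, 255, 255]'

```text
time_s: 38.4
tcp_pos: [0.6289, -0.1093, 0.0902]
ee_rot: [2.221, 2.221, 0.001]
wrist_force: [-0.1, -0.4, 4.2]
width: 0.318
```

Contact came at the expected height with no side force. Releasing.

>>> drive_tool --offset '[[0, 0, 0], [0, 0, 0], [0, 0, 0], [0, 0, 0], [0, 0, 0], [0, 0, 0], [0, 0, 0], [0, 0, 0]]' --rot '[[0, 0, 0], [0, 0, 0], [0, 0, 0], [0, 0, 0], [0, 0, 0], [0, 0, 0], [0, 0, 0], [0, 0, 0]]' --hand '[175, 170, 165, 160, 150, 130, 115, 100]'

```text
time_s: 39.2
tcp_pos: [0.6286, -0.1091, 0.0898]
ee_rot: [-2.221, -2.222, 0.0]
wrist_force: [0.4, -0.6, -0.5]
width: 0.61
```

>>> drive_tool --offset '[[0, 0, -0.02], [0, 0, -0.03], [0, 0, -0.04], [0, 0, -0.04], [0, -0.01, -0.02], [0.01, -0.03, 0], [0.01, -0.04, 0], [0.01, -0.04, 0]]' --rot '[[0, 0, 0], [0, 0, 0], [0, 0, 0], [0, 0, 0], [0, 0, 0], [0, 0, 0], [0, 0, 0], [0, 0, 0]]' --hand '[80, 40, 0, 0, 0, 0, 0, 0]'

```text
time_s: 40.0
tcp_pos: [0.5073, -0.0788, 0.2398]
ee_rot: [2.221, 2.221, 0.0]
wrist_force: [-0.3, 0.2, 0.4]
width: 0.997
```

>>> drive_tool --offset '[[0.01, -0.04, 0], [0.009, -0.02, 0], [0, 0, 0], [0, 0, 0], [0, 0, 0], [0, 0, 0], [0, 0, 0], [0, 0, 0]]' --rot '[[0, 0, 0], [0, 0, 0], [0, 0, 0], [0, 0, 0], [0, 0, 0], [0, 0, 0], [0, 0, 0], [0, 0, 0]]' --hand '[0, 0, 0, 0, 0, 0, 0, 0]'

```text
time_s: 40.8
tcp_pos: [0.4489, -0.0603, 0.2396]
ee_rot: [-2.221, -2.221, 0.0]
wrist_force: [-0.5, 0.1, 1.4]
width: 0.999
```

```bash
sed -i 's/.627,-.107,.123/.6289,-.1093,.123/;s/.6195,-.224,.107/.6217,-.2254,.107/' chk.py; python3 chk.py pics/chk3.png
```

```text
[ 0.44888558 -0.06029507  0.23962108]
50 [[250. 177.]] [[375. 425.]]
25 [[335. 244.]] [[530. 439.]]
100 [[173. 124.]] [[230. 422.]]
250 [[96. 58.]] [[ 67. 413.]]
```

View pics/chk3.png

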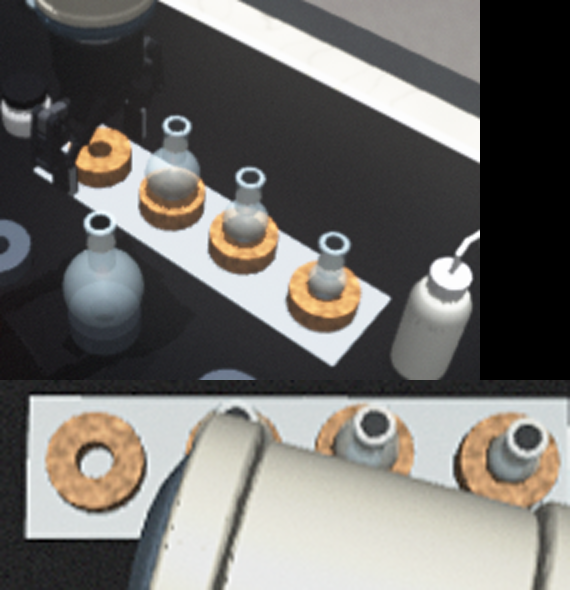

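The 50 ml flask is now upright, matching the prediction in both views: (250,177) and (375,425). Now the 250 ml flask.

>>> drive_tool --offset '[[0, -0.003, 0.02], [0, 0, 0.03], [0, 0, 0.03], [0, 0, 0.017], [0, 0, 0.006], [0, 0, 0], [0, 0, 0], [0, 0, 0]]' --rot '[[0, 0, 0], [0, 0, 0], [0, 0, 0], [0, 0, 0], [0, 0, 0], [0, 0, 0], [0, 0, 0], [0, 0, 0]]' --hand '[0, 0, 0, 0, 0, 100, 130, 255]' --newtons 30

```text
time_s: 41.7
tcp_pos: [0.4462, -0.0603, 0.1377]
ee_rot: [2.22, 2.221, 0.001]
wrist_force: [-0.9, -0.6, 0.2]
width: 0.514
```

>>> drive_tool --offset '[[0, 0, 0], [0, 0, 0], [0, 0, 0], [0, 0, 0], [0, 0, 0], [0, 0, -0.01], [0, 0, -0.02], [0, 0, -0.02]]' --rot '[[0, 0, 0], [0, 0, 0], [0, 0, 0], [0, 0, 0], [0, 0, 0], [0, 0, 0], [0, 0, 0], [0, 0, 0]]' --hand '[255, 255, 255, 255, 255, 255, 255, 255]'

```text
time_s: 42.5
tcp_pos: [0.4454, -0.0601, 0.188]
ee_rot: [-2.221, -2.221, 0.0]
wrist_force: [-0.1, 0.1, -1.5]
width: 0.323
```

>>> drive_tool --offset '[[0.02, 0.005, 0], [0.035, 0.01, 0], [0.035, 0.015, 0], [0.035, 0.025, 0], [0.025, 0.035, 0], [0.014, 0.035, 0], [0.004, 0.025, 0], [0, 0.015, 0]]' --rot '[[0, 0, 0], [0, 0, 0], [0, 0, 0], [0, 0, 0], [0, 0, 0], [0, 0, 0], [0, 0, 0], [0, 0, 0]]' --hand '[255, 255, 255, 255, 255, 255, 255, 255]'

```text
time_s: 43.3
tcp_pos: [0.6124, 0.1088, 0.1875]
ee_rot: [2.22, 2.222, 0.001]
wrist_force: [0.1, -0.0, -1.6]
width: 0.32
```

>>> drive_tool --offset '[[0.001, 0.009, 0], [0, 0.003, 0], [0, 0, 0.01], [0, 0, 0.01], [0, 0, 0], [0, 0, 0], [0, 0, 0], [0, 0, 0]]' --rot '[[0, 0, 0], [0, 0, 0], [0, 0, 0], [0, 0, 0], [0, 0, 0], [0, 0, 0], [0, 0, 0], [0, 0, 0]]' --hand '[255, 255, 255, 255, 255, 255, 255, 255]'

```text
time_s: 44.1
tcp_pos: [0.6227, 0.1088, 0.1671]
ee_rot: [2.221, 2.221, 0.001]
wrist_force: [-0.3, 0.4, -1.4]
width: 0.322
```

Run:
```python
from h import *
im=read_camera("side")
o=get_obs();print(o["tcp_pos"],o["ee_rot"],o["width"],o["wrist_force"])
x,y,z=o["tcp_pos"]
overlay("side",im,[(x,y,z+.035,.014),(x,y,z+.035-.102,.043),(.6225,.1088,.033,.015),(.6225,.1088,.033,.04)],(220,60,390,200),4,"pics/p250.png")
```

```text
[0.62270023 0.10884823 0.16713486] [2.22100263e+00 2.22141059e+00 6.11233731e-04] 0.31726339844530743 [-0.20051551 -0.03210403 -0.98966127]
```

View pics/p250.png

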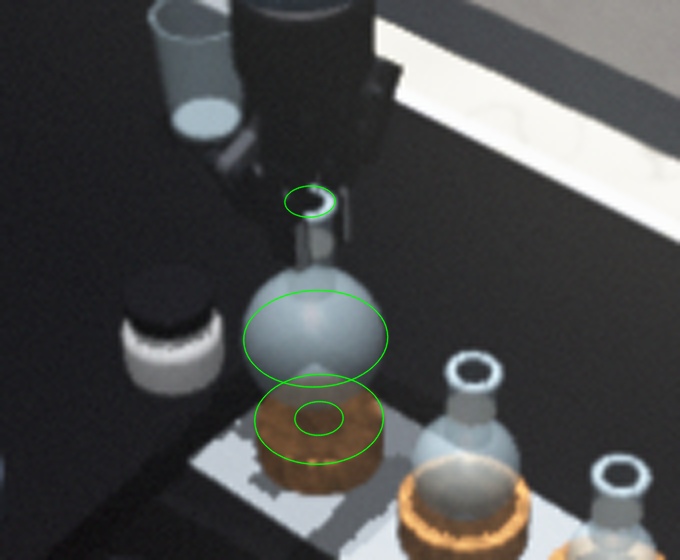

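The 250 ml flask hangs vertical and its bulb, crop (316,337), matches the prediction over the ring. Lowering.

>>> drive_tool --offset '[[0, 0, 0.006], [0, 0, 0.007], [0, 0, 0.005], [0, 0, 0.003], [0, 0, 0.002], [0, 0, 0.001], [0, 0, 0], [0, 0, 0]]' --rot '[[0, 0, 0], [0, 0, 0], [0, 0, 0], [0, 0, 0], [0, 0, 0], [0, 0, 0], [0, 0, 0], [0, 0, 0]]' --hand '[255, 255, 255, 255, 255, 255, 255, 255]'

```text
time_s: 44.95
tcp_pos: [0.6227, 0.1088, 0.143]
ee_rot: [2.221, 2.222, 0.0]
wrist_force: [-0.2, 0.0, -1.5]
width: 0.321
```

>>> drive_tool --offset '[[0, 0, 0.001], [0, 0, 0], [0, 0, 0], [0, 0, 0], [0, 0, 0], [0, 0, 0], [0, 0, 0], [0, 0, 0]]' --rot '[[0, 0, 0], [0, 0, 0], [0, 0, 0], [0, 0, 0], [0, 0, 0], [0, 0, 0], [0, 0, 0], [0, 0, 0]]' --hand '[255, 255, 255, 255, 255, 255, 255, 255]'

```text
time_s: 45.75
tcp_pos: [0.6226, 0.1089, 0.1418]
ee_rot: [-2.221, -2.222, 0.0]
wrist_force: [0.1, -0.7, -1.4]
width: 0.319
```

>>> drive_tool --offset '[[0, 0, 0.001], [0, 0, 0], [0, 0, 0], [0, 0, 0], [0, 0, 0], [0, 0, 0], [0, 0, 0], [0, 0, 0]]' --rot '[[0, 0, 0], [0, 0, 0], [0, 0, 0], [0, 0, 0], [0, 0, 0], [0, 0, 0], [0, 0, 0], [0, 0, 0]]' --hand '[255, 255, 255, 255, 255, 255, 255, 255]'

```text
time_s: 46.55
tcp_pos: [0.6227, 0.1089, 0.1409]
ee_rot: [2.221, 2.222, 0.0]
wrist_force: [0.4, -0.0, 5.2]
width: 0.321
```

Contact with no side force; releasing and clearing away.

>>> drive_tool --offset '[[0, 0, 0], [0, 0, 0], [0, 0, 0], [0, 0, 0], [0, 0, 0], [0, 0, 0], [0, 0, 0], [0, 0, 0]]' --rot '[[0, 0, 0], [0, 0, 0], [0, 0, 0], [0, 0, 0], [0, 0, 0], [0, 0, 0], [0, 0, 0], [0, 0, 0]]' --hand '[175, 170, 165, 160, 150, 130, 115, 100]'

```text
time_s: 47.35
tcp_pos: [0.6226, 0.1088, 0.1408]
ee_rot: [2.221, 2.222, -0.0]
wrist_force: [0.4, 0.3, 1.6]
width: 0.609
```

>>> drive_tool --offset '[[0, 0, -0.02], [0, 0, -0.03], [0, 0, -0.04], [0, 0, -0.03], [0.02, -0.02, 0], [0.03, -0.03, 0], [0.035, -0.03, 0], [0.04, -0.03, 0]]' --rot '[[0, 0, 0], [0, 0, 0], [0, 0, 0], [0, 0, 0], [0, 0, 0], [0, 0, 0], [0, 0, 0], [0, 0, 0]]' --hand '[80, 40, 0, 0, 0, 0, 0, 0]'

```text
time_s: 48.15
tcp_pos: [0.5114, 0.2343, 0.2609]
ee_rot: [2.222, 2.22, 0.0]
wrist_force: [-0.4, 2.2, 0.1]
width: 0.996
```

>>> drive_tool --offset '[[0.04, -0.02, 0], [0.04, -0.02, 0], [0.04, -0.02, 0], [0.04, -0.01, 0], [0.03, 0, 0], [0.02, 0, 0], [0.005, 0, 0], [0, 0, 0]]' --rot '[[0, 0, 0], [0, 0, 0], [0, 0, 0], [0, 0, 0], [0, 0, 0], [0, 0, 0], [0, 0, 0], [0, 0, 0]]' --hand '[0, 0, 0, 0, 0, 0, 0, 0]'

```text
time_s: 48.95
tcp_pos: [0.4424, 0.449, 0.2605]
ee_rot: [2.22, 2.223, -0.001]
wrist_force: [-0.1, -1.2, 0.3]
width: 1.002
```

```bash
python3 chk.py pics/chk4.png
```

```text
[0.44235122 0.44899312 0.26049928]
50 [[250. 177.]] [[375. 425.]]
25 [[335. 244.]] [[530. 439.]]
100 [[173. 124.]] [[230. 422.]]
250 [[96. 58.]] [[ 67. 413.]]
```

View pics/chk4.png

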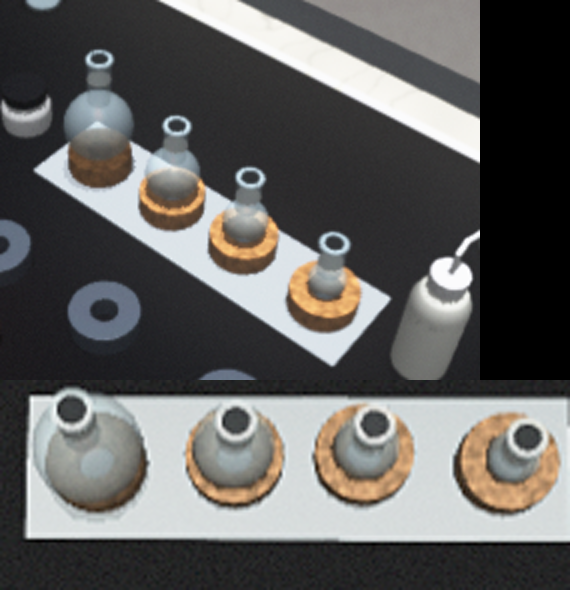

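All four flasks are seated and upright. Mouths in the top view are at (72,411), (236,421), (375,425) and (527,438), against predictions of (67,413), (230,422), (375,425) and (530,439). The wash bottle has not moved.

```bash
python3 -c "
from cell import *
print(hand_in())"
```

```text
the job is handed in; nothing more can be done
None
```

The four flasks stand on the cork rings in size order: 25 ml next to the wash bottle, then 50, 100 and 250 ml at the far end. I handed the job in at about 49 s of the 104 s allowed.

- **Last check, both cameras:** all four flasks are seated, and every mouth is within about 4 mm of its upright position. The 100 and 250 ml flasks show the largest offsets, about 3–4 mm, or a lean of 2–3°. The wash bottle looked unmoved in the side view. The red and orange look-alikes were not touched. The arm was clear of everything at hand-in.
- **What went wrong on the way:** the 50 ml flask leaned by about 14° after each of its first two placings. I had its ring position wrong by 2–3 mm, and the first time it was also pressed down with about 19 N. I re-measured the ring centres from the first pictures, regripped the flask along its lean, straightened it and set it down centred. It then matched the upright prediction in both views.

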